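# Lift a belt pulley with a T-foot key and set it in its nest

## Task

Lift the pale aluminium belt pulley by its hub with the red-handled lifting key (foot down through the slot hidden in the hub, then a quarter turn to hook it) and lower it until it lies flat in the round blue nest. Then free the key and hang it back upright in its wooden stand. Keep the gripper itself off the pulley, and leave the jar, the paint tin and the wood offcut where they are.

Things in the scene. Friction and masses are not known exactly. Their poses are not given: they have to be found in the camera images.
- pulley: Pale aluminium V-belt pulley lying flat, 96 mm across, rim 32 mm high, 0.35 to 0.7 kg; not to be touched with the gripper. Origin: centre of its underside, z up. Its hub, 64 mm across, rises to 58 mm above the underside; its bore is 46 mm across, with a slotted brass bush inside.
- bush_top (a point): Centre of the upper face of the pulley's brass bush, 44 mm above the underside, 14 mm deep in the bore. Bush 10 mm thick, hollow below, one straight slot 20 mm wide right across the bore. The slot's direction varies and is NOT given by any orientation here: feel or look for it. A foot out of line stops on this face; in line within 10 degrees it drops through. The bush turns stiffly (0.2 N m).
- key_grip (a point): Middle of the lifting key's red handle, 24 x 24 mm square, sides along the key's x and y, from 44 mm below to 28 mm above this point; z up. On the axis below: a round collar, 56 mm across, 5 mm thick, its underside 54 mm below this point; an 11 mm stem; the foot, its upper face 92 mm and underside 100 mm below. With the foot through the bush the collar comes to rest on the hub, foot 14 mm below the bush.
- nest: Blue round nest, fixed to the bench: a dish for the pulley, outside 132 mm at the rim, with four small feet. Origin: centre of its underside. Inner floor 6 mm up and about 104 mm across, wall flared outwards to 120 mm at the rim, 20 mm up.
- key_stand: Wooden key stand, fixed: block 68 x 68 mm, 60 mm high, origin at the centre of its underside, with an upright through hole 43 mm across in the middle. The key hangs in it by its collar, which rests on the top face; the middle of the handle is then 114 mm above the stand's underside.
- screw_jar: Bystander: jar with a white lid, 70 mm across, 100 mm high, origin at the underside.
- paint_tin: Bystander: red paint tin, 78 mm across, 78 mm high, origin at the underside.
- offcut_a: Bystander: wood offcut, 45 x 90 x 22 mm, origin at the underside.
- key: The same lifting key, 128 mm long, 0.2 kg: centre of the underside of its cross foot; z up along the stem. The foot is 32 mm long along x, 11 mm wide along y, 8 mm thick. In the bore, turned a quarter turn from the slot and raised, it hooks under the bush and lifts the pulley. To free it with the pulley standing: lower a few mm, turn back in line with the slot, draw up.

How it is judged:
By the outcome, as a careful person would: the job done as asked, in the order asked, and still so for the second after the job is handed in, with the robot touching nothing.
It also fails if it takes over 67 s, if anything falls off the work surface, if the arm or the gripper's body presses on something with over 40 N, if the wrist force passes 120 N, or if a joint passes its speed limit or range.

## Robot

A 6-joint arm with a two-finger parallel gripper is mounted at the origin on a cart in front of the work surface, level with it; the furniture and walls round the work are solid. World frame = base frame: x ahead of the robot, y to its left, z up, the work surface at z = 0. Lengths are in m, angles in rad, forces in N, time in s.
With the tool pointing down it reaches from about 0.35 to 0.85 m from the base axis. Payload 8.1 kg.
Tool frame: the origin (TCP) lies midway between the tips of the shut fingers; the grasp point (between the pads) lies 19 mm behind it (robot.grip_point_offset is the distance from the TCP to the grasp point, in m); z points along the fingers, y is the line along which they close (so a half turn about z gives the same grasp; the last joint's range is limited). The gripper opens to 93 mm and grips with 3 to 60 N. Pads are 15 mm wide; open, the fingers measure 128 mm over their backs; the gripper's body (75 mm by 188 mm) begins 65 mm behind the grasp point.
Start: joints at [-1.305, 0.13, 1.488, -0, 1.523, -0.085], TCP at [0.206, -0.563, 0.183] pointing down, gripper open.
Joint ranges: [-2.96, 2.96], [-0.89, 2.26], [0.02, 2.5], [-1.34, 4.48], [0, 2.73], [-2.66, 2.66]. Speed limits (rad/s): [2.39, 2.39, 2.79, 3.14, 3.14, 3.14].

## Interface

Orientations are given as a rotation vector (axis times angle).
In Python, from plant import robot, read_camera, job gives the robot as it stands.
- The arm moves only by the shell command python3 -m inch 'ROWS' [FORCE]. ROWS is JSON, one flat list of numbers, 5 for each row, row after row: the shift along the world's x, y, z in mm, then the turn about the world's z in degrees, then the opening in per cent of the stroke, from 0 (shut) to 100 (fully open). In form: [dx, dy, dz, yaw, hand, dx, dy, dz, yaw, hand, ...]. A call has 1 to 10 rows; each row is the pose to reach, as a shift and turn from the pose commanded when the call began; what a row does not reach only later rows make up. A row lasts 1/12 s, in which the tool goes at most 41.7 mm and 7.16 degrees, less where a joint would pass 70% of its speed; a pose out of reach is approached as far as the arm can. A call with a gripper value outside its range is refused whole. The fingers move at their own pace and stop on an object; FORCE is the grip in N (left out, the last holds). Time passes only in rows, so rows that repeat a pose let the fingers close. It gives the time, the measured TCP pose, the force, the opening and the grip force at its end, in the units of the state.
- robot.read_state(): the state, without advancing time (a new reading comes with each control period).
- read_camera(name): name is "scene" or "top"; returns a dict with "image" (384x512x3 uint8, blue, green, red), "K" (3x3 intrinsics, pixels), "D" ([k1, k2, p1, p2, k3] as OpenCV has them; the pictures are not rectified), "extrinsics" (4x4, takes a point from world to camera coordinates). Camera axes: x right, y down, z forward; pixel columns grow to the right and rows downward; lengths in m; the calibration is good to about 2 mm. A picture is of the moment at which its call begins. There is no depth.
- job.close_job(): hands the job in; it is judged then, once.
The state is a dict: "t": time; "q": joint angles; "dq": joint speeds; "joint_torque": joint torques, N m; "tool_pos": TCP position; "orientation": TCP orientation; "force": force on the tool from outside, world axes, zero at the start; "wrist_torque": the same for the moment, N m; "opening": finger opening in m; "gripper_force": force on a finger pad.
Only numpy, scipy, OpenCV 4.12 (cv2) and the standard library are available. Lean on these libraries where they do the work, as an engineer would, in place of code of your own. Each camera call takes 0.05 s, during which the arm holds its last target. There are 200 camera calls.

## Working session

There is one attempt and no reset: what is moved stays moved. The work goes in short steps, Python scripts to look and compute and a shell command to move; the robot and the scene stay as the last step left them, time stands still between calls to the robot, and variables do not carry over. Pictures are saved under pics/ and viewed, at most 10 in all, crops included, and the job is handed in when it is done.

```bash
ls; mkdir -p pics
cat > h.py <<'E'
import numpy as np, cv2
from plant import robot, read_camera, job
def shot(n,f):
    c=read_camera(n); cv2.imwrite('pics/'+f,c['image']); np.savez('pics/'+f+'.npz',**c); return c
def px2plane(c,uv,z):
    uv=np.array(uv,float).reshape(-1,1,2)
    n=cv2.undistortPoints(uv,np.array(c['K']),np.array(c['D'])).reshape(-1,2)
    E=np.array(c['extrinsics']);R,t=E[:3,:3],E[:3,3]
    o=-R.T@t; d=np.c_[n,np.ones(len(n))]@R
    return o+d*((z-o[2])/d[:,2])[:,None]
def proj(c,P):
    E=np.array(c['extrinsics'])
    return cv2.projectPoints(np.array(P,float).reshape(-1,3),cv2.Rodrigues(E[:3,:3])[0],E[:3,3],np.array(c['K']),np.array(c['D']))[0].reshape(-1,2)
E
python3 - <<'E'
from h import *
for n in ('scene','top'):
    c=shot(n,n+'0.png'); E=c['extrinsics']; print(n,-E[:3,:3].T@E[:3,3],c['K'][0,0])
print(robot.read_state())
E
```

```text
pics
scene [1.11835213 0.16842941 0.75676254] 395.4505017111433
top [0.50637461 0.21222107 0.92996491] 352.64224211610554
{'t': 0.1, 'q': array([-1.30538557e+00,  1.31019707e-01,  1.48915750e+00, -3.03232712e-05,
        1.52301332e+00, -8.53589032e-02]), 'dq': array([ 0.00013335, -0.00116744, -0.00324208,  0.00033157, -0.00090159,
        0.00039468]), 'joint_torque': array([ 3.22797296e-04, -5.61341214e+01, -4.93096590e+01,  7.68799754e-02,
        2.93181126e-02, -5.05973571e-05]), 'tool_pos': array([ 0.20605631, -0.56290709,  0.18253886]), 'orientation': array([-3.09183421e+00, -5.47892386e-01,  2.72899076e-04]), 'force': array([ 0.11531276, -0.09776637,  0.05228696]), 'wrist_torque': array([0.02355035, 0.00538792, 0.08484391]), 'gripper_force': 0.0, 'opening': 0.09256619651414615}
```

View pics/scene0.png

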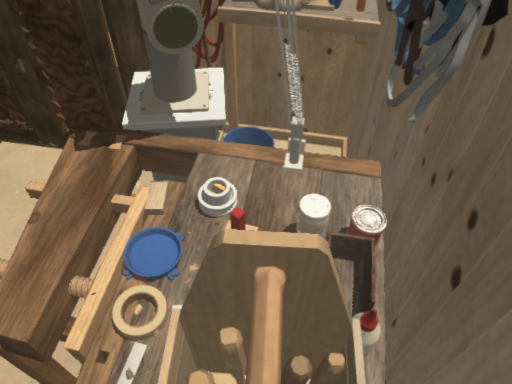

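View pics/top0.png

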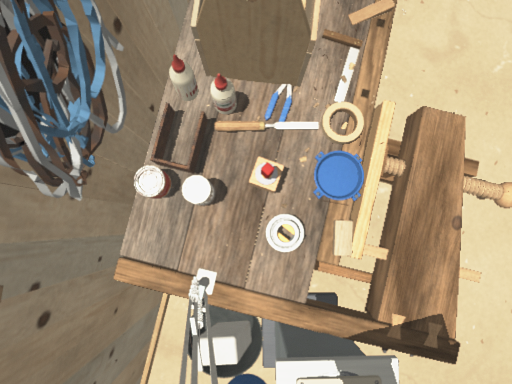

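The scene view shows the pulley (217,196), the red key (237,219) and the nest (154,252). In the top view they are at about (285,233), (266,172) and (339,175), with the jar at (198,190) and the tin at (152,181). I'll measure these and enlarge the pulley and key.

Run:
```python
from h import *
L=lambda f:dict(np.load('pics/'+f+'.npz'))
c=L('top0.png');s=L('scene0.png')
def blobs(c,lo,hi,mn=20):
    h=cv2.cvtColor(c['image'],cv2.COLOR_BGR2HSV); m=cv2.inRange(h,lo,hi)
    k,_=cv2.findContours(m,cv2.RETR_EXTERNAL,cv2.CHAIN_APPROX_NONE)
    return [x for x in k if cv2.contourArea(x)>mn]
for n,cc,box in (('top',c,(300,140,380,210)),('scene',s,(110,215,195,290))):
    for k in blobs(cc,(100,120,60),(125,255,255),200):
        e=cv2.fitEllipse(k)
        if box[0]<e[0][0]<box[2] and box[1]<e[0][1]<box[3]: print(n,'nest',e,px2plane(cc,e[0],.02), cv2.boundingRect(k))
for n,cc,box in (('top',c,(250,150,290,200)),('scene',s,(220,200,250,240))):
    for k in blobs(cc,(0,150,60),(8,255,255),20)+blobs(cc,(172,150,60),(180,255,255),20):
        e=cv2.minAreaRect(k)
        if box[0]<e[0][0]<box[2] and box[1]<e[0][1]<box[3]: print(n,'red',e,px2plane(cc,e[0],.142))
print('pulley guess',px2plane(c,[(285,233)],.058), px2plane(s,[(218,190)],.058))
print('stand guess',px2plane(c,[(267,174)],.06))
print('axes px', proj(c,[[.5,.2,0],[.6,.2,0],[.5,.3,0]]))
a=cv2.resize(c['image'][208:258,255:315],None,fx=6.6,fy=6.6,interpolation=cv2.INTER_CUBIC)
b=cv2.resize(c['image'][148:198,240:300],None,fx=6.6,fy=6.6,interpolation=cv2.INTER_CUBIC)
cv2.imwrite('pics/crop1.png',np.hstack([a,b]))
```

```text
top nest ((338.02960205078125, 175.36489868164062), (50.24654769897461, 51.153160095214844), 112.64736938476562) [[ 0.62725622 -0.01272821  0.02      ]] (314, 151, 50, 50)
scene nest ((154.24232482910156, 253.5481719970703), (48.23422622680664, 55.966575622558594), 78.54143524169922) [[ 0.63608034 -0.01211681  0.02      ]] (125, 228, 59, 51)
top red ((267.0, 170.0), (9.899494171142578, 11.31370735168457), 45.0) [[0.62610294 0.17735957 0.142     ]]
scene red ((240.19528198242188, 217.3798065185547), (21.029409408569336, 12.11975383758545), 58.392494201660156) [[0.64351888 0.17989897 0.142     ]]
pulley guess [[0.48165454 0.13266635 0.058     ]] [[0.49325191 0.13351553 0.058     ]]
stand guess [[0.62853275 0.17394958 0.06      ]]
axes px [[257.20687038 225.88547587]
 [256.47457051 188.03827648]
 [219.20676442 226.56770899]]
```

View pics/crop1.png

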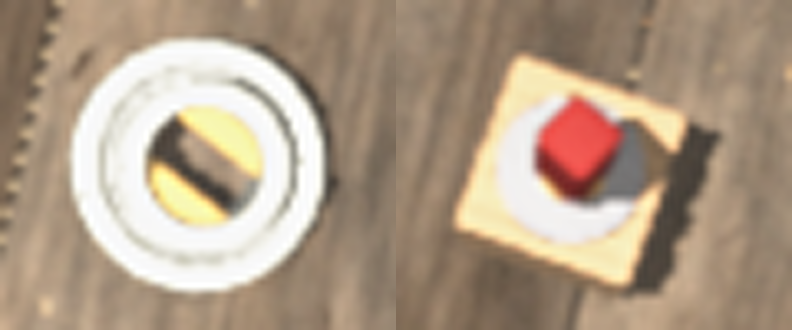

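The crop shows the bush slot clearly: a dark band running from upper left to lower right, at about 33° below the image's x axis. The red handle sits as a diamond on the white collar in the stand. Now I'll fit circles of known size in both views.

```bash
cat > m.py <<'E'
from h import *
from scipy.optimize import least_squares
def hsv(c): return cv2.cvtColor(c['image'],cv2.COLOR_BGR2HSV)
def cont(m,near,mn=20):
    k,_=cv2.findContours(m,cv2.RETR_EXTERNAL,cv2.CHAIN_APPROX_NONE)
    k=[x for x in k if cv2.contourArea(x)>mn]
    return min(k,key=lambda x:np.hypot(*(x.reshape(-1,2).mean(0)-near))).reshape(-1,2).astype(float)
def circ(c,k,z,r=None,far=True):
    P=px2plane(c,k,z)[:,:2]; E=c['extrinsics']; o=(-E[:3,:3].T@E[:3,3])[:2]
    x=np.r_[P.mean(0),r or .03]
    for i in range(5):
        d=P-x[:2]; v=(x[:2]-o)/np.linalg.norm(x[:2]-o)
        Q=P[d@v>-.2*x[2]] if far else P
        x=least_squares(lambda p:np.hypot(*(Q-p[:2]).T)-p[2],x,loss='soft_l1',f_scale=.001).x
    return x, np.abs(np.hypot(*(Q-x[:2]).T)-x[2]).mean()
E
python3 - <<'E'
from m import *
L=lambda f:dict(np.load('pics/'+f+'.npz'))
C={'top':L('top0.png'),'scene':L('scene0.png')}
near={'top':dict(n=(338,175),p=(285,233),r=(267,170)),'scene':dict(n=(154,252),p=(217,196),r=(238,218))}
for n,c in C.items():
    H=hsv(c)
    m=cv2.inRange(H,(100,120,40),(125,255,255)); print(n,'nest',circ(c,cont(m,near[n]['n'],200),.02,.066))
    w=cv2.inRange(H,(0,0,150),(180,60,255)); k=cont(w,near[n]['p'],100); print(n,'rim',circ(c,k,.032,.048,), len(k))
    x0,y0,ww,hh=cv2.boundingRect(k.astype(np.int32))
    f=np.zeros_like(w); cv2.fillPoly(f,[k.astype(np.int32)],255)
    ins=cv2.bitwise_and(f,cv2.bitwise_not(w)); ins=cv2.morphologyEx(ins,cv2.MORPH_OPEN,np.ones((3,3)))
    try:
        b=cont(ins,near[n]['p'],40); print(n,'bore',circ(c,b,.058,.023,False))
    except Exception as e: print(e)
    # brass
    y=cv2.inRange(H,(15,90,100),(35,255,255))&cv2.dilate(f,np.ones((3,3)))
    num,lab,st,ce=cv2.connectedComponentsWithStats(y); print('brass',[(s[4],tuple(q.round(1))) for s,q in zip(st[1:],ce[1:]) if s[4]>8])
    for i in range(1,num):
        if st[i][4]>20:
            mm=(lab==i).astype(np.uint8);kk=cv2.findContours(mm,0,1)[0][0].reshape(-1,2)
    if n=='top':
        big=[ce[i] for i in range(1,num) if st[i][4]>15]
        if len(big)==2:
            P=px2plane(c,big,.044); d=P[1]-P[0]; print('sep dir',np.degrees(np.arctan2(d[1],d[0])),'slot',np.degrees(np.arctan2(d[1],d[0]))+90, P.mean(0))
    # handle
    r=cv2.inRange(H,(0,140,60),(8,255,255))|cv2.inRange(H,(172,140,60),(180,255,255))
    k=cont(r,near[n]['r']); hull=cv2.convexHull(k.astype(np.int32)); ap=cv2.approxPolyDP(hull,1.2,True).reshape(-1,2)
    print('handle poly',ap.tolist(), px2plane(c,ap,.142)[:,:2].round(4).tolist())
    if n=='top':
        g=cv2.inRange(H,(10,60,130),(28,170,255)); kk=cont(g,(267,174),100)
        ap=cv2.minAreaRect(kk.astype(np.float32)); bx=cv2.boxPoints(ap); P=px2plane(c,bx,.06); print('stand',P.round(4)[:,:2].tolist(),P.mean(0),ap)
for nm,p in (('jar',(198,190)),('tin',(152,181))): print(nm,px2plane(C['top'],p,.09))
E
```

```text
top nest (array([ 0.6271876 , -0.01303254,  0.06493923]), np.float64(0.002492977247045172))
top rim (array([0.48216729, 0.13258821, 0.04889346]), np.float64(0.0005799424776448231)) 109
top bore (array([0.48267001, 0.13218159, 0.02042397]), np.float64(0.0010599643655503))
brass [(np.int32(23), (np.float64(287.3), np.float64(229.4))), (np.int32(39), (np.float64(281.9), np.float64(236.4)))]
sep dir 141.12087163654522 slot 231.12087163654522 [0.48153827 0.13236691 0.044     ]
handle poly [[267, 163], [273, 167], [272, 171], [267, 177], [262, 173], [262, 168]] [[0.642, 0.177], [0.6327, 0.1637], [0.6236, 0.1661], [0.6102, 0.1777], [0.6195, 0.1888], [0.6309, 0.1885]]
stand [[1.1167, 0.8811], [1.0888, -0.4919], [0.1001, -0.4182], [0.1215, 0.8449]] [0.60678685 0.20397908 0.06      ] ((255.5, 191.5), (383.0, 511.0), 90.0)
scene nest (array([ 0.6290222 , -0.01531023,  0.06104515]), np.float64(0.004991492206378342))
scene rim (array([0.47182218, 0.12856372, 0.04553116]), np.float64(0.0017254655825573067)) 123
scene bore (array([0.50896982, 0.12730546, 0.02966981]), np.float64(0.005999105504004241))
brass [(np.int32(68), (np.float64(218.8), np.float64(186.3))), (np.int32(9), (np.float64(211.3), np.float64(191.7)))]
handle poly [[236, 207], [244, 211], [243, 228], [233, 227], [231, 212]] [[0.6167, 0.1729], [0.6281, 0.1883], [0.6696, 0.1839], [0.6658, 0.1648], [0.6287, 0.1624]]
jar [[0.5888475  0.34133452 0.09      ]]
tin [[0.61272732 0.45231268 0.09      ]]
```

Run:
```python
from m import *
L=lambda f:dict(np.load('pics/'+f+'.npz'))
t=L('top0.png');s=L('scene0.png')
cr=lambda P:[((x-396)/6.6+240-.4,y/6.6+148-.4) for x,y in P]
P=px2plane(t,cr([(520,55),(687,115),(630,285),(455,225)]),.06);print('stand',P[:,:2].round(4).tolist(),P.mean(0),[np.linalg.norm(P[i]-P[i-1]).round(4) for i in range(4)])
P=px2plane(t,[((x)/6.6+255-.4,y/6.6+208-.4) for x,y in [(178,120),(258,175),(155,165),(232,212)]],.044)
for a,b in((0,1),(2,3)): d=P[b]-P[a];print('slot',np.degrees(np.arctan2(d[1],d[0])))
def tri(pt,ps):
    A=[px2plane(t,pt,0)[0],px2plane(t,pt,.3)[0]];B=[px2plane(s,ps,0)[0],px2plane(s,ps,.3)[0]]
    d,e=A[1]-A[0],B[1]-B[0]
    k=np.linalg.lstsq(np.c_[d,-e],B[0]-A[0],rcond=None)[0];p,q=A[0]+k[0]*d,B[0]+k[1]*e
    return ((p+q)/2).round(3),np.linalg.norm(p-q).round(3)
print('panel L',tri((208,75),(330,235)),'R',tri((300,82),(232,230)))
print('beam end',tri((390,103),(80,350)), tri((358,255),(140,195)))
# nest inner: robust radius-fixed fits
for n,c,u in (('top',t,(338,175)),('scene',s,(154,252))):
    m=cv2.inRange(hsv(c),(100,120,40),(125,255,255));m=cv2.morphologyEx(m,cv2.MORPH_OPEN,cv2.getStructuringElement(2,(21,21)))
    k=cont(m,u,200);print(n,circ(c,k,.02,.066,far=(n!='top')),cv2.fitEllipse(k.astype(np.float32)))
```

```text
stand [[0.6744, 0.1945], [0.6503, 0.1319], [0.5863, 0.1549], [0.6102, 0.2202]] [0.63028108 0.17535381 0.06      ] [np.float64(0.0692), np.float64(0.067), np.float64(0.068), np.float64(0.0695)]
slot -125.60225714541686
slot -122.44679177380036
panel L (array([0.792, 0.3  , 0.279]), np.float64(0.016)) R (array([0.773, 0.141, 0.286]), np.float64(0.046))
beam end (array([ 0.831, -0.165, -0.018]), np.float64(0.019)) (array([ 0.416, -0.076, -0.032]), np.float64(0.006))
top (array([ 0.62886732, -0.01430385,  0.06261144]), np.float64(0.0008917034391248167)) ((338.52496337890625, 174.8691864013672), (47.19794464111328, 48.5237922668457), 125.66929626464844)
scene (array([ 0.63508581, -0.01410813,  0.05246577]), np.float64(0.0006628094026544102)) ((153.90171813964844, 254.7458038330078), (41.0399284362793, 49.276023864746094), 73.71581268310547)
```

```bash
python3 -m inch '[0,0,60,0,100, 40,60,70,7,100, 60,90,70,14,100, 80,130,70,21,100, 100,170,70,28,100, 120,205,70,31,100, 140,240,70,31,100, 160,275,70,31,100, 180,310,70,31,100, 200,345,70,31,100]' 20
```

```text
t: 0.93
tool_pos: [0.3928, -0.2405, 0.2532]
orientation: [-2.834, -1.354, 0.0]
force: [0.3, -0.7, -0.3]
opening: 0.0927
gripper_force: 0.0
```

```bash
python3 -m inch '[20,35,0,0,100, 40,70,0,0,100, 60,105,0,0,100, 80,140,0,0,100, 100,175,0,0,100, 120,210,0,0,100, 140,245,0,0,100, 160,280,0,0,100, 180,315,0,0,100, 200,350,0,0,100]'; python3 -m inch '[24,43,0,0,100, 24,43,0,0,100, 24,43,0,0,100, 24,43,0,0,100]'
python3 -c "
from h import *
shot('scene','s1.png');shot('top','t1.png');s=robot.read_state();print(s['tool_pos'],s['q'])"
```

```text
t: 1.77
tool_pos: [0.5928, 0.1095, 0.2529]
orientation: [-2.834, -1.355, 0.001]
force: [0.2, -0.7, 0.8]
opening: 0.0931
gripper_force: 0.0
t: 2.1
tool_pos: [0.616, 0.1504, 0.2525]
orientation: [-2.834, -1.356, 0.003]
force: [0.0, -1.3, 0.3]
opening: 0.0932
gripper_force: 0.0
[0.61611137 0.14914977 0.25351109] [ 1.56952178e-01  2.05429642e-01  1.27834714e+00 -4.54961293e-04
  1.65805791e+00  8.36884351e-01]
```

```bash
python3 -m inch '[14,26,0,0,100, 14,26,-20,0,100, 14,26,-55,0,100, 14,26,-90,0,100, 14,26,-125,0,100, 14,26,-163,0,100, 14,26,-163,0,100, 14,26,-163,0,100]'; python3 -m inch '[0,0,0,0,20,0,0,0,0,10,0,0,0,0,10,0,0,0,0,10,0,0,0,0,10,0,0,0,0,10,0,0,0,0,10,0,0,0,0,10]' 40
```

```text
t: 2.87
tool_pos: [0.6282, 0.1746, 0.0887]
orientation: [-2.835, -1.352, 0.008]
force: [0.3, 0.4, 1.2]
opening: 0.0927
gripper_force: 0.0
t: 3.53
tool_pos: [0.6304, 0.1765, 0.0904]
orientation: [-2.834, -1.355, 0.0]
force: [-0.9, 0.0, -0.1]
opening: 0.0446
gripper_force: 0.0
```

```bash
python3 -m inch '[0,0,0,0,10,0,0,0,0,10,0,0,0,0,10,0,0,0,0,10,0,0,0,0,10,0,0,0,0,10]' 40;  python3 -m inch '[0,0,25,0,10,0,0,60,0,10,0,0,90,0,10,0,0,90,0,10,0,0,90,0,10]'
python3 - <<'E'
from h import *
s=shot('scene','s2.png');t=shot('top','t2.png');st=robot.read_state();print(st['tool_pos'],st['opening'],st['force'])
a=cv2.resize(s['image'][150:240,190:290],None,fx=5,fy=5,interpolation=2)
cv2.imwrite('pics/c2.png',a)
E
```

```text
t: 4.03
tool_pos: [0.6303, 0.1764, 0.0903]
orientation: [-2.834, -1.355, 0.001]
force: [-0.3, 0.0, -0.1]
opening: 0.024
gripper_force: 38.8
t: 4.45
tool_pos: [0.6322, 0.1768, 0.1833]
orientation: [2.833, 1.354, 0.008]
force: [-0.2, 0.2, -2.7]
opening: 0.0241
gripper_force: 38.8
[0.62975592 0.17631912 0.17898786] 0.023975193150049263 [-0.26416792  0.16588709 -2.26139081]
```

View pics/c2.png

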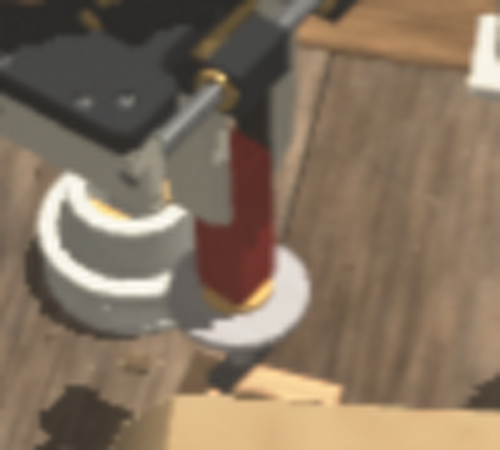

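The scene crop shows the key lifted, with the collar at about (240,300) and the foot partly hidden near (240,370). I'll carry it over the pulley, where the foot should be visible.

```bash
python3 -m inch '[-30,-9,0,0,10,-60,-18,0,0,10,-90,-27,0,0,10,-120,-36,0,0,10,-148,-44,0,0,10,-148,-44,0,0,10,-148,-44,0,0,10]'
python3 - <<'E'
from h import *
s=shot('scene','s3.png');t=shot('top','t3.png');st=robot.read_state();print(st['tool_pos'],st['opening'],st['force'])
a=cv2.resize(s['image'][140:230,175:275],None,fx=6,fy=6,interpolation=2)
cv2.imwrite('pics/c3.png',a)
E
```

```text
t: 5.13
tool_pos: [0.4801, 0.132, 0.1782]
orientation: [-2.834, -1.354, 0.005]
force: [0.4, 1.1, -1.5]
opening: 0.024
gripper_force: 38.8
[0.48223753 0.13242688 0.17935758] 0.024011349659520096 [ 0.83819848 -0.3627262  -1.68904102]
```

View pics/c3.png

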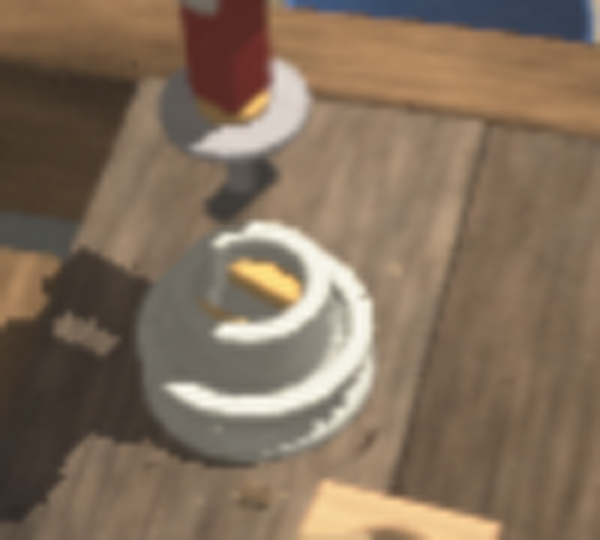

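The crop shows the foot running from lower left (215,210) to upper right (270,170), so it lies along −39°/141°. The slot runs the other way, from (230,272) to (298,303). The key therefore needs about +94°.

Run:
```python
from m import *
s=dict(np.load('pics/s3.png.npz'));t=dict(np.load('pics/t0.png.npz')) if 0 else dict(np.load('pics/top0.png.npz'))
f=lambda P:[(x/6+175-.42,y/6+140-.42) for x,y in P]
P=px2plane(s,f([(230,272),(298,303)]),.044);d=P[1]-P[0];print('slot scene',np.degrees(np.arctan2(d[1],d[0]))%180)
print('collar',px2plane(s,f([(235,108)]),.1535),'collar edges',px2plane(s,f([(158,108),(312,100)]),.1535))
print('bore',px2plane(s,f([(256,284)]),.058),px2plane(s,f([(205,290),(310,275)]),.058))
print('foot',px2plane(s,f([(243,192)]),.111))
# slot edges in top: brass/dark boundary using upsampled value along normals
E=np.radians(55)
g=cv2.cvtColor(t['image'],cv2.COLOR_BGR2LAB)[:,:,2].astype(np.float32)  # b channel: yellow
c0=np.array([.482,.1325])
for a in range(35,80,5):
    r=np.radians(a);u=np.array([np.cos(r),np.sin(r)]);v=np.array([-u[1],u[0]])
    prof=[]
    offs=np.arange(-.016,.0161,.002)
    for o in offs:
        Q=[np.r_[c0+u*k+v*o,.044] for k in np.linspace(-.012,.012,13)]
        uv=proj(t,Q).astype(np.float32)
        prof.append(cv2.remap(g,uv[:,:1],uv[:,1:],1).mean())
    print(a,np.round(prof).astype(int), round(np.std(prof),2))
```

```text
slot scene 55.134572560052284
collar [[0.48231765 0.13047225 0.1535    ]] collar edges [[0.48015133 0.10220017 0.1535    ]
 [0.48019492 0.15881611 0.1535    ]]
bore [[0.48327414 0.13188893 0.058     ]] [[0.48498137 0.1116607  0.058     ]
 [0.4800326  0.15342484 0.058     ]]
foot [[0.48391801 0.13043874 0.111     ]]
35 [164 164 163 158 151 145 143 141 139 137 139 148 158 163 164 163 164] 10.29
40 [163 165 165 160 151 145 143 142 139 136 137 147 160 166 165 164 164] 11.15
45 [163 164 167 162 150 144 143 142 139 135 136 146 163 169 165 163 164] 11.86
50 [162 164 168 163 149 143 143 142 139 135 135 145 164 171 166 163 164] 12.32
55 [163 164 168 162 149 143 143 142 139 136 135 145 164 171 166 163 164] 12.31
60 [163 165 166 160 150 144 143 141 139 136 136 146 162 169 167 164 163] 11.84
65 [164 165 164 158 150 145 142 141 139 137 139 147 159 166 168 165 163] 11.08
70 [165 164 160 156 151 146 142 141 139 139 141 148 156 162 166 166 164] 10.16
75 [164 161 157 154 151 146 142 140 140 140 144 148 153 159 164 166 165] 9.14
```

```bash
python3 -m inch '[0,0,0,7,10,0,0,0,14,10,0,0,0,21,10,0,0,0,28,10,0,0,0,35,10,0,0,0,42,10,0,0,0,49,10,0,0,0,56,10,0,0,0,63,10,0,0,0,70,10]';python3 -m inch '[0,0,0,7,10,0,0,0,14,10,0,0,0,21,10,0,0,0,24,10,0,0,0,24,10,0,0,0,24,10]'
python3 - <<'E'
from h import *
s=shot('scene','s4.png');st=robot.read_state();o=st['orientation'];print(st['tool_pos'],o,(2*np.degrees(np.arctan2(o[1],o[0]))-90)%180,st['q'])
a=cv2.resize(s['image'][140:230,175:275],None,fx=6,fy=6,interpolation=2)
cv2.imwrite('pics/c4.png',a)
E
```

```text
t: 6.07
tool_pos: [0.4832, 0.1327, 0.1798]
orientation: [-1.536, -2.74, 0.001]
force: [-0.6, 0.8, -1.9]
opening: 0.0241
gripper_force: 38.8
t: 6.57
tool_pos: [0.4829, 0.1326, 0.1799]
orientation: [-0.945, -2.995, 0.001]
force: [-0.5, 0.6, -1.5]
opening: 0.0239
gripper_force: 38.8
[0.48282056 0.13254895 0.17996857] [-9.45443763e-01 -2.99524673e+00  5.18383488e-04] 54.96360117541468 [ 1.65480527e-01 -1.38496583e-01  1.76267577e+00  1.20979441e-05
  1.51816427e+00 -7.93815923e-01]
```

View pics/c4.png

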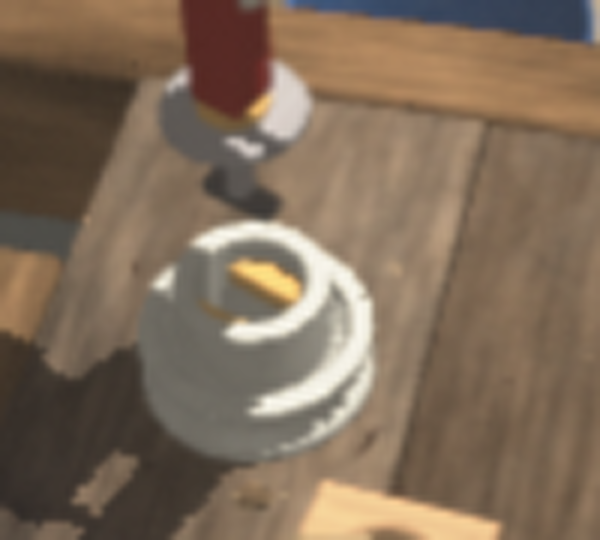

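The foot now lies from (210,185) to (278,208), parallel to the slot, and the collar hasn't moved, so the key is on the tool axis. Now I'll lower it.

```bash
python3 -m inch '[0,0.5,-30,0,10,0,0.5,-50,0,10,0,0.5,-56,0,10,0,0.5,-60,0,10,0,0.5,-64,0,10,0,0.5,-68,0,10,0,0.5,-68,0,10]'
```

```text
t: 7.2
tool_pos: [0.4828, 0.133, 0.1127]
orientation: [0.942, 2.996, 0.0]
force: [-0.0, 0.0, -1.9]
opening: 0.0241
gripper_force: 38.8
```

```bash
python3 -m inch '[0,0,-6,0,10,0,0,-12,0,10,0,0,-17,0,10,0,0,-20,0,10,0,0,-22,0,10,0,0,-22,0,10]'
```

```text
t: 7.7
tool_pos: [0.482, 0.1329, 0.0897]
orientation: [-0.942, -2.996, 0.001]
force: [0.2, -0.5, -2.2]
opening: 0.0243
gripper_force: 38.8
```

```bash
python3 -m inch '[0,0,0,-7,10,0,0,0,-14,10,0,0,0,-21,10,0,0,0,-28,10,0,0,0,-35,10,0,0,0,-42,10,0,0,0,-49,10,0,0,0,-56,10,0,0,0,-63,10,0,0,0,-70,10]';python3 -m inch '[0,0,0,-7,10,0,0,0,-14,10,0,0,0,-20,10,0,0,0,-20,10,0,0,0,-20,10]'; python3 -m inch '[0,0,5,0,10,0,0,9,0,10,0,0,12,0,10,0,0,15,0,10,0,0,18,0,10,0,0,21,0,10,0,0,21,0,10]' 55
python3 -c "
from h import *
s=robot.read_state();o=s['orientation'];print((2*np.degrees(np.arctan2(o[1],o[0]))-90)%180,s['q'][5],s['wrist_torque'],s['force'])"
```

```text
t: 8.53
tool_pos: [0.4827, 0.133, 0.0907]
orientation: [2.496, 1.907, 0.001]
force: [0.0, 1.0, -2.2]
opening: 0.0239
gripper_force: 38.8
t: 8.95
tool_pos: [0.4826, 0.133, 0.0906]
orientation: [2.783, 1.458, 0.0]
force: [-0.9, -0.4, -2.0]
opening: 0.0236
gripper_force: 38.8
t: 9.53
tool_pos: [0.4824, 0.1329, 0.1116]
orientation: [-2.785, -1.453, 0.0]
force: [1.3, 0.1, -8.5]
opening: 0.0238
gripper_force: 53.6
145.1152038946243 0.7752610113040534 [-0.03264317 -0.1636671   0.03770258] [ 1.34445934  0.09191563 -8.49703853]
```

```bash
python3 -m inch '[0,0,6,0,10,0,0,14,0,10,0,0,22,0,10,0,0,30,0,10,0,0,38,0,10,0,0,42,0,10,0,0,42,0,10,0,0,42,0,10]'
python3 - <<'E'
from h import *
s=shot('scene','s5.png');t=shot('top','t5.png');st=robot.read_state();print(st['tool_pos'],st['force'],st['wrist_torque'])
cv2.imwrite('pics/c5.png',cv2.resize(s['image'][120:300,110:280],None,fx=3.3,fy=3.3,interpolation=2))
E
```

```text
t: 10.2
tool_pos: [0.4827, 0.133, 0.1538]
orientation: [2.785, 1.453, 0.001]
force: [-0.8, 0.9, -8.9]
opening: 0.0239
gripper_force: 53.6
[0.48209292 0.13289301 0.15291863] [ 1.16309748 -0.37627903 -7.70750487] [-0.05553178 -0.03472591  0.04530481]
```

View pics/c5.png

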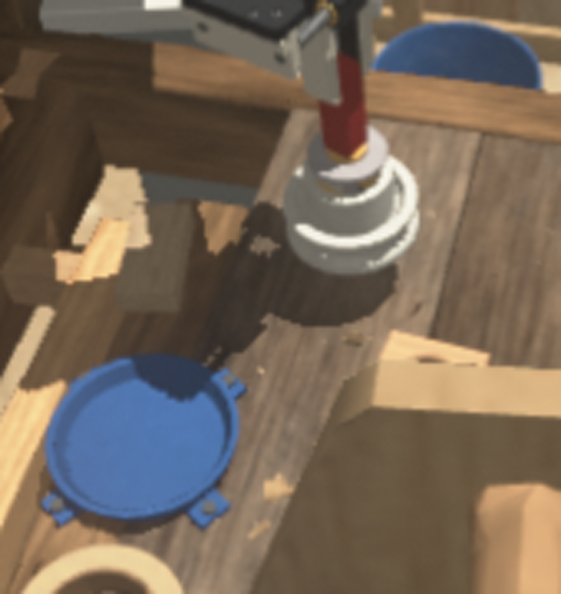

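The pulley hangs level on the key at (350,210) in the crop, and the nest is clear. I'll refine the nest centre from the top view with a fixed-radius fit.

Run:
```python
from m import *
t=dict(np.load('pics/top0.png.npz'));s=dict(np.load('pics/s5.png.npz'))
for n,c,u in (('top',t,(338,175)),('scene',s,(154,252))):
    for lo in (60,100):
        m=cv2.inRange(hsv(c),(100,lo,30),(125,255,255))
        P=px2plane(c,cont(m,u,200),.02)[:,:2]
        if n=='scene': P=P[P[:,0]<.63]
        for r in (.066,):
            f=least_squares(lambda p:np.hypot(*(P-p).T)-r,[.628,-.0135],loss='cauchy',f_scale=.0007)
            e=np.hypot(*(P-f.x).T)-r; print(n,lo,f.x.round(4),(abs(e)<.0015).mean(),np.percentile(e,[10,50,90]).round(4))
```

```text
top 60 [ 0.6279 -0.0128] 0.29347826086956524 [-0.0036 -0.0007  0.0092]
top 100 [ 0.626  -0.0126] 0.3316062176165803 [-0.0054 -0.0005  0.0083]
scene 60 [ 0.6309 -0.0153] 0.5057471264367817 [-0.0018  0.0003  0.005 ]
scene 100 [ 0.6312 -0.0149] 0.24752475247524752 [-0.0236 -0.0023  0.003 ]
```

```bash
python3 -m inch '[6,-6,0,0,10,16,-16,0,0,10,32,-32,0,0,10,50,-50,0,0,10,68,-68,0,0,10,86,-86,0,0,10,104,-104,0,0,10,122,-122,0,0,10,134,-134,0,0,10,142,-142,0,0,10]'; python3 -m inch '[6,-7,0,0,10,6,-7,0,0,10,6,-7,0,0,10,6,-7,0,0,10]'
python3 - <<'E'
from h import *
s=shot('scene','s6.png');t=shot('top','t6.png');st=robot.read_state();print(st['tool_pos'],st['force'])
a=cv2.resize(s['image'][150:290,90:220],None,fx=4,fy=4,interpolation=2)
cv2.imwrite('pics/c6.png',a)
E
```

```text
t: 11.13
tool_pos: [0.6259, -0.0123, 0.1525]
orientation: [2.786, 1.45, -0.001]
force: [-0.3, 0.6, -8.3]
opening: 0.0238
gripper_force: 53.6
t: 11.47
tool_pos: [0.6299, -0.0152, 0.1532]
orientation: [-2.784, -1.453, 0.001]
force: [-1.1, 0.5, -9.6]
opening: 0.024
gripper_force: 53.6
[ 0.62995486 -0.01518039  0.15347206] [-1.43619179  0.59174165 -8.61342588]
```

View pics/c6.png

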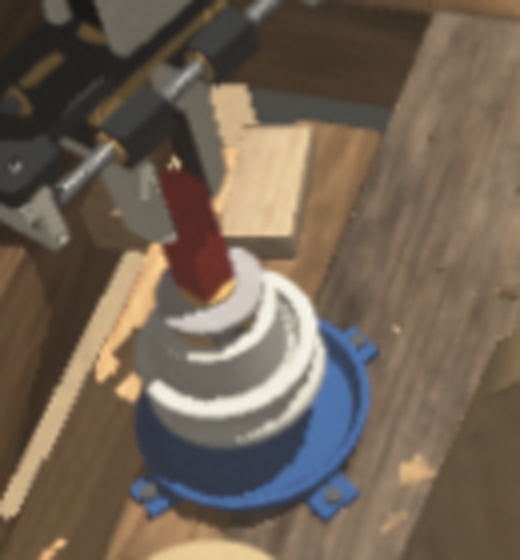

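The pulley hangs over the nest, dish rim from x 137 to 370 in the crop, roughly centred once height is allowed for. I'll lower it with a small correction, watching the force.

```bash
python3 -m inch '[-1,1.5,-5,0,10,-1,1.5,-12,0,10,-1,1.5,-19,0,10,-1,1.5,-26,0,10,-1,1.5,-32,0,10,-1,1.5,-36,0,10,-1,1.5,-40,0,10,-1,1.5,-40,0,10]'
```

```text
t: 12.23
tool_pos: [0.6288, -0.0146, 0.1121]
orientation: [-2.785, -1.452, 0.002]
force: [-0.0, -0.2, -9.8]
opening: 0.0239
gripper_force: 53.6
```

```bash
python3 -m inch '[0,0,-2,0,10,0,0,-4,0,10,0,0,-6,0,10,0,0,-8,0,10,0,0,-10,0,10,0,0,-10,0,10]'
```

```text
t: 12.73
tool_pos: [0.6301, -0.0146, 0.1041]
orientation: [2.785, 1.453, 0.002]
force: [-0.4, -0.7, -2.0]
opening: 0.0239
gripper_force: 53.6
```

```bash
python3 -m inch '[0,0,-3,7,10,0,0,-3,14,10,0,0,-3,21,10,0,0,-3,28,10,0,0,-3,35,10,0,0,-3,42,10,0,0,-3,49,10,0,0,-3,56,10,0,0,-3,63,10,0,0,-3,70,10]';python3 -m inch '[0,0,0,7,10,0,0,0,14,10,0,0,0,20,10,0,0,0,20,10,0,0,0,20,10]'; python3 -m inch '[0,0,3,0,10,0,0,6,0,10,0,0,9,0,10,0,0,12,0,10,0,0,15,0,10,0,0,15,0,10,0,0,15,0,10]'
```

```text
t: 13.57
tool_pos: [0.6301, -0.0146, 0.1013]
orientation: [1.439, 2.791, 0.001]
force: [0.2, -0.5, -2.0]
opening: 0.0236
gripper_force: 53.6
t: 13.98
tool_pos: [0.6299, -0.0146, 0.1011]
orientation: [0.947, 2.994, 0.0]
force: [-0.3, -0.1, -1.9]
opening: 0.0239
gripper_force: 53.6
t: 14.57
tool_pos: [0.6297, -0.0146, 0.1158]
orientation: [0.942, 2.996, 0.0]
force: [0.4, 0.2, -2.1]
opening: 0.0237
gripper_force: 53.6
```

```bash
python3 -m inch '[0,0,5,0,10,0,0,10,0,10,0,0,16,0,10,0,0,24,0,10,0,0,35,0,10,0,0,50,0,10,0,0,64,0,10,0,0,64,0,10,0,0,64,0,10]'
python3 -m inch '[0,10,0,0,10,0,30,0,0,10,0,60,0,0,10,0,90,0,0,10,0,120,0,0,10,0,150,0,0,10,0,175,0,0,10,0,190,0,0,10,0,190,0,0,10,0,190,0,0,10]'
python3 - <<'E'
from m import *
s=shot('scene','s7.png');t=shot('top','t7.png');st=robot.read_state();print(st['tool_pos'],st['force'])
w=cv2.inRange(hsv(t),(0,0,150),(180,60,255))
try: print(circ(t,cont(w,(338,175),100),.038,.048))
except Exception as e: print(e)
a=cv2.resize(s['image'][190:290,110:260],None,fx=4,fy=4,interpolation=2);b=cv2.resize(t['image'][140:210,245:375],None,fx=4.615,fy=4.615,interpolation=2)[:200]
b=cv2.resize(t['image'][140:190,240:390],None,fx=4,fy=4,interpolation=2)
b=cv2.resize(t['image'][140:190+0,240:390],None,fx=4,fy=4,interpolation=2)
cv2.imwrite('pics/c7.png',np.vstack([a,cv2.resize(t['image'][140:190,240:390],None,fx=4,fy=4)]))
E
```

```text
t: 15.32
tool_pos: [0.6307, -0.0147, 0.1814]
orientation: [0.941, 2.994, 0.001]
force: [0.1, 0.9, -1.7]
opening: 0.024
gripper_force: 53.6
t: 16.15
tool_pos: [0.6288, 0.1761, 0.1783]
orientation: [-0.939, -2.997, 0.002]
force: [0.2, 0.4, -1.3]
opening: 0.0239
gripper_force: 53.6
[0.62930838 0.17442283 0.17885748] [ 0.73168902 -0.81349375 -1.56313504]
(array([-0.372014  ,  4.25208825,  4.51532749]), np.float64(nan))m.py:15: RuntimeWarning: Mean of empty slice.
  return x, np.abs(np.hypot(*(Q-x[:2]).T)-x[2]).mean()
  ret = ret.dtype.type(ret / rcount)
```

View pics/c7.png

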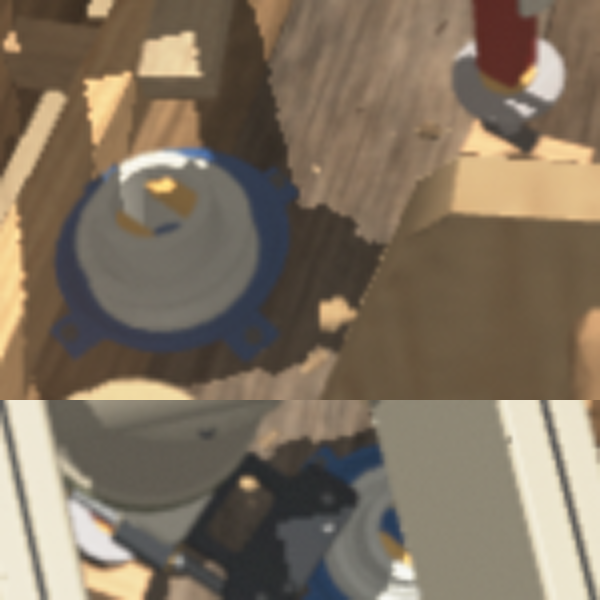

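The pulley lies flat in the nest, and the key is over the stand. Now I'll lower the key into the hole.

```bash
python3 -m inch '[0.5,1,-15,0,10,0.5,1,-30,0,10,0.5,1,-40,0,10,0.5,1,-48,0,10,0.5,1,-56,0,10,0.5,1,-64,0,10,0.5,1,-64,0,10]'
```

```text
t: 16.83
tool_pos: [0.629, 0.176, 0.1134]
orientation: [-0.942, -2.995, 0.002]
force: [0.1, -0.3, -2.6]
opening: 0.0238
gripper_force: 53.6
```

Foot underside is now at about 0.037, below the stand top, with no contact force. Continuing down, then checking contact before release.

```bash
python3 -m inch '[0.7,0.5,-6,0,10,0.7,0.5,-12,0,10,0.7,0.5,-17,0,10,0.7,0.5,-20,0,10,0.7,0.5,-22,0,10,0.7,0.5,-23,0,10,0.7,0.5,-23,0,10]'
```

```text
t: 17.42
tool_pos: [0.6306, 0.177, 0.0922]
orientation: [-0.942, -2.997, 0.0]
force: [0.1, 0.5, -2.5]
opening: 0.0236
gripper_force: 53.6
```

```bash
python3 -m inch '[0,0,-0.7,0,10,0,0,-1.4,0,10,0,0,-1.6,0,10,0,0,-1.6,0,10]'
```

```text
t: 17.75
tool_pos: [0.6307, 0.177, 0.0909]
orientation: [0.942, 2.997, 0.0]
force: [0.1, -0.3, -2.6]
opening: 0.0239
gripper_force: 53.6
```

```bash
python3 -m inch '[0,0,-0.5,0,10,0,0,-0.8,0,10,0,0,-0.8,0,10,0,0,-0.8,0,10]'; python3 -m inch '[0,0,0,0,100,0,0,0,0,100,0,0,0,0,100,0,0,0,0,100,0,0,0,0,100,0,0,0,0,100,0,0,0,0,100,0,0,0,0,100,0,0,0,0,100,0,0,0,0,100]'
```

```text
t: 18.08
tool_pos: [0.6308, 0.177, 0.0902]
orientation: [0.942, 2.997, 0.0]
force: [0.1, -0.1, 0.0]
opening: 0.0239
gripper_force: 53.6
t: 18.92
tool_pos: [0.6307, 0.1769, 0.09]
orientation: [0.942, 2.997, -0.0]
force: [1.3, 0.4, 0.1]
opening: 0.0857
gripper_force: 0.0
```

Seated and released with almost no load. Now I'll rise and back away to look.

```bash
python3 -m inch '[0,0,20,0,100,0,0,50,0,100,0,0,85,0,100,0,0,120,0,100,0,0,150,0,100,0,0,160,0,100,-30,0,160,0,100,-65,-20,160,0,100,-100,-50,160,0,100,-130,-85,160,0,100]'
python3 -m inch '[-10,-35,0,0,100,-20,-70,0,0,100,-30,-105,0,0,100,-40,-140,0,0,100,-50,-175,0,0,100,-60,-210,0,0,100,-70,-245,0,0,100,-80,-280,0,0,100,-80,-280,0,0,100,-80,-280,0,0,100]'
python3 - <<'E'
from m import *
s=shot('scene','s8.png');t=shot('top','t8.png');st=robot.read_state();print(st['tool_pos'],st['force'])
w=cv2.inRange(hsv(t),(0,0,130),(180,70,255))
print('rim',circ(t,cont(w,(338,175),100),.038,.048))
a=cv2.resize(s['image'][170:290,110:260],None,fx=3,fy=3,interpolation=2);b=cv2.resize(t['image'][130:250,230:380],None,fx=3,fy=3,interpolation=2)
cv2.imwrite('pics/c8.png',cv2.resize(np.hstack([a,b]),None,fx=.88,fy=.88))
E
```

```text
t: 19.75
tool_pos: [0.5044, 0.0988, 0.2488]
orientation: [-0.938, -2.997, 0.0]
force: [-0.3, -1.1, 0.7]
opening: 0.0928
gripper_force: 0.0
t: 20.58
tool_pos: [0.4256, -0.1829, 0.2493]
orientation: [-0.948, -2.994, -0.0]
force: [0.0, 0.3, -0.1]
opening: 0.093
gripper_force: 0.0
[ 0.42647003 -0.18090919  0.24957589] [ 1.31663616  0.9723173  -0.03413398]
rim (array([ 0.62952304, -0.01541823,  0.04810092]), np.float64(0.0005915699894151331))
```

View pics/c8.png

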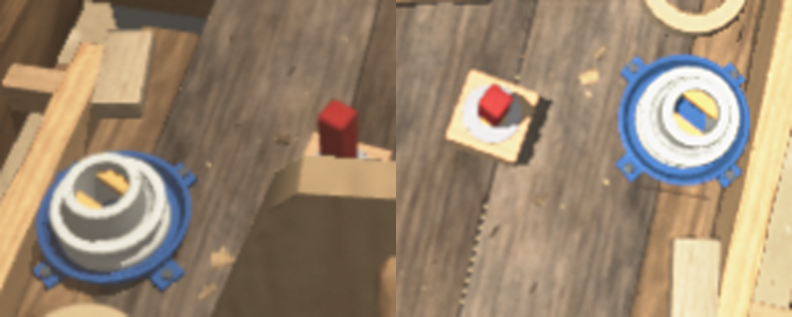

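The pulley lies in the blue nest: the rim fit at its expected height gives a radius of 48.1 mm, centred within about 3 mm. The key stands upright in its stand at (493,105). The offcut hasn't moved.

```bash
python3 -c "
from plant import job
print(job.close_job())"
```

```text
the job is handed in; nothing more can be done
None
```

The pulley lies flat in the blue nest and the key hangs upright in its wooden stand; the job was handed in at about 21 s with the arm clear, but no verdict was returned.

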